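# Load the tilting jig and lock it at its working angle

### The arm

A 6-joint arm with a two-finger parallel gripper is mounted at the origin on a cart in front of the work surface, level with it; the furniture and walls round the work are solid. World frame = base frame: x ahead of the robot, y to its left, z up, the work surface at z = 0. Lengths are in m, angles in rad, forces in N, time in s.
With the tool pointing down it reaches from about 0.35 to 0.975 m from the base axis. Payload 4.9 kg.
Tool frame: the origin (TCP) lies at the very end of the fingers, on their centre line; the grasp point (between the pads) lies 19 mm behind it; x points along the fingers, y is the direction in which the jaws open and shut, and the axes are right-handed (so a half turn about x gives the same grasp; the last joint's range is limited). The gripper opens to 85 mm and grips with 20 to 120 N. Pads are 22 mm wide; open, the fingers measure 114 mm over their backs; the gripper's body (76 mm by 85 mm) begins 54 mm behind the grasp point. The pads swing forward as they close: fully open they stand 13 mm farther back than shut.
Start: joints at [1.216, 0.053, 1.613, -0, 1.476, -0.119], TCP at [0.146, 0.608, 0.231] pointing down, gripper open.
Joint ranges: [-3.01, 3.01], [-1.01, 2.22], [0.06, 2.58], [-1.02, 4.17], [0.09, 2.62], [-3.14, 3.14]. Speed limits (rad/s): [2.57, 2.57, 3.14, 3.14, 3.14, 3.14].

### API

Orientations are given as a unit quaternion [w, x, y, z].
In Python, from plant import manip gives the robot as it stands.
- The arm moves only by the tool play_rows, never from a script. Its argument "plan" is a list of rows, each a list of 5 numbers: the shift along the tool's x, y, z in mm, then the turn about the tool's x in rad, then the closure, from -1 (fully open) to 1 (shut). A call has 1 to 8 rows; each row is the pose to reach, as a shift and turn from the pose commanded when the call began, along the tool's axes at that moment; what a row does not reach only later rows make up. A row lasts 1/8 s, in which the tool goes at most 62.5 mm and 10.7 degrees, less where a joint would pass 70% of its speed; a pose out of reach is approached as far as the arm can. A call with a gripper value outside its range is refused whole. The fingers move at their own pace and stop on an object; the grip force is fixed at half the most. Time passes only in rows, so rows that repeat a pose let the fingers close. It gives the time, the measured TCP pose, the force and the opening at its end, in the units of the state.
- manip.state(): the state, without advancing time (a new reading comes with each control period).
- manip.grab_frame(name): name is "side" or "top" or "wrist"; returns a dict with "img" (480x640x3 uint8, red, green, blue), "range_z" (480x640 float32, m along the optical axis (not along the pixel's ray), 0 where there is no reading), "fx", "fy", "cx", "cy" (pixels), "origin" and "rotation" of the camera in the world. Camera axes: x right, y up, looking along -z (the intrinsics and any distortion apply to the point x, -y, -z); pixel columns grow to the right and rows downward; lengths in m; the calibration is good to about 2 mm. A picture is of the moment at which its call begins.
- manip.job_done(): hands the job in, once; it reports no verdict.
The state is a dict: "time": time; "joint_pos": joint angles; "joint_vel": joint speeds; "joint_efforts": joint torques, N m; "tool_pos": TCP position; "tool_rot": TCP orientation; "contact_force": force on the tool from outside, world axes, zero at the start; "ft_torque": the same for the moment, N m; "gripper_width": opening from 0.0 (shut) to 1.0 (fully open).
Only numpy, scipy, OpenCV 4.12 (cv2) and the standard library are available. Lean on these libraries where they do the work, as an engineer would, in place of code of your own. Each camera call takes 0.05 s, during which the arm holds its last target. There are 200 camera calls.

### The job

Swing the jig's cradle level and lock it there by dropping the locking pin fully home in the guide hole, then stand every brass stepped plug on the bench upright on the cradle's deck, one to a nest, so that each holds its nest's sensing pin down. Once all are loaded, draw the locking pin, swing the cradle to its tilted stop (front edge down) and lock it again with the pin fully home, with every plug still holding down a sensing pin.

Things in the scene. Friction and masses are not known exactly. Their poses are not given: they have to be found in the camera images.
- jig: Tilting jig, fixed to the bench: grey base plate 120 x 376 x 12 mm. Origin under the middle of the plate; x axis points away from the robot (its -x edge is the front), y runs along its length to the left, z up. Two cheeks carry a cradle on a trunnion axis parallel to the jig's y axis, 60 mm above the bench, through x = 0.
- cradle (a joint): Angle of the cradle (rad). 0 = deck level (end stop), 0.45 = deck tilted with its front edge down (other end stop). It swings only between the stops; friction holds it where it is left (about 3 N at the lever knob moves it). As the angle grows the lever's knob moves towards the jig's -x. It can be locked only at the two stops.
- cradle_deck (a point): Middle of the deck's top face, on the trunnion axis; its axes turn with the cradle (z is the deck's normal). The steel deck is 92 x 238 x 10 mm. Two low rails, 6 mm high and 5 mm wide, run along it at x = +-20 mm (inner faces) in its frame; the four nests lie between them in a row.
- lever_knob (a point): Centre of the black ball knob (22 mm diameter) on top of the cradle's hand lever, a 10 mm round bar at the jig's right-hand end (y = -165 mm in the jig's frame). The knob stands 95 mm from the trunnion axis, straight above it when the deck is level, and travels on an arc about that axis. Turns with the cradle.
- guide_top (a point): Centre of the mouth of the lock's guide hole, on the top face of the small steel guide block (40 x 40 x 14 mm, top 124 mm above the bench) at the jig's left-hand end (y = +165 mm). The hole is vertical, 10 mm in diameter with a 3 mm chamfer. Below it the cradle's toothed index sector turns; at each of the two end stops a notch stands under the hole. z up.
- lock_pin: Loose locking pin, 60 g: tapered steel shank 8 mm dia, 26 mm long; collar 26 mm dia, 4 mm thick; black round grip 20 mm dia, 22 mm tall. Origin at the shank's tip, z towards the grip. It starts upright in its rest, collar on the rest's top. Fully home, its collar lies on the guide block (origin 26 mm below guide_top); with the cradle off its stops it stays about 10 mm higher.
- pin_rest: The pin's rest, a loose, heavy steel block 60 x 60 x 30 mm (0.8 kg) with a vertical 11 mm hole through its middle; it can be shifted along the bench, the pin going with it. Origin at the centre of its underside.
- plug_0: Brass-coloured stepped turned plug, 34 mm tall: round base 32 mm in diameter for the lower 18 mm, narrower neck above; 180 g. Origin at the centre of its underside, z up the plug. Take it round the wide base. Two to four of the four plugs are present; an absent one reads None.
- nest_0 (a point): Middle of nest 0 on the deck's top face, at y = -90 mm along the deck (marked by a flush brass ring, 15 mm across, round the sensing pin). Any plug may stand in any nest.
- sense_0 (a joint): Travel of the sensing pin of nest 0 (m). 0 = up: an 8 mm round-ended steel pin standing 5 mm proud of the deck; 0.005 = pressed down flush. A spring pushes it up with about 0.3 N, so a plug standing flat over it holds it down by its weight alone.
- plug_1: Brass-coloured stepped turned plug, 34 mm tall: round base 32 mm in diameter for the lower 18 mm, narrower neck above; 180 g. Origin at the centre of its underside, z up the plug. Take it round the wide base. Two to four of the four plugs are present; an absent one reads None.
- nest_1 (a point): Middle of nest 1 on the deck's top face, at y = -30 mm along the deck (marked by a flush brass ring, 15 mm across, round the sensing pin). Any plug may stand in any nest.
- sense_1 (a joint): Travel of the sensing pin of nest 1 (m). 0 = up: an 8 mm round-ended steel pin standing 5 mm proud of the deck; 0.005 = pressed down flush. A spring pushes it up with about 0.3 N, so a plug standing flat over it holds it down by its weight alone.
- plug_2: Brass-coloured stepped turned plug, 34 mm tall: round base 32 mm in diameter for the lower 18 mm, narrower neck above; 180 g. Origin at the centre of its underside, z up the plug. Take it round the wide base. Two to four of the four plugs are present; an absent one reads None.
- nest_2 (a point): Middle of nest 2 on the deck's top face, at y = 30 mm along the deck (marked by a flush brass ring, 15 mm across, round the sensing pin). Any plug may stand in any nest.
- sense_2 (a joint): Travel of the sensing pin of nest 2 (m). 0 = up: an 8 mm round-ended steel pin standing 5 mm proud of the deck; 0.005 = pressed down flush. A spring pushes it up with about 0.3 N, so a plug standing flat over it holds it down by its weight alone.
- plug_3: Brass-coloured stepped turned plug, 34 mm tall: round base 32 mm in diameter for the lower 18 mm, narrower neck above; 180 g. Origin at the centre of its underside, z up the plug. Take it round the wide base. Two to four of the four plugs are present; an absent one reads None.
- nest_3 (a point): Middle of nest 3 on the deck's top face, at y = 90 mm along the deck (marked by a flush brass ring, 15 mm across, round the sensing pin). Any plug may stand in any nest.
- sense_3 (a joint): Travel of the sensing pin of nest 3 (m). 0 = up: an 8 mm round-ended steel pin standing 5 mm proud of the deck; 0.005 = pressed down flush. A spring pushes it up with about 0.3 N, so a plug standing flat over it holds it down by its weight alone.
Mind the look-alikes: they are no part of the job. What is shaped like the plug_2 but orange is not meant.

How it is judged:
By the outcome, as a careful person would: the job done as asked, in the order asked, and still so for the second after the job is handed in, with the robot touching nothing.
Of plug_0, plug_1, plug_2, plug_3 only 2 to 4 are there at a start; the rules pass over those that are not, and their reading is None.
At some moment in a run one of pin_rest may be knocked a few centimetres aside while the robot is not near it.
It also fails if it takes over 210 s, if anything falls off the work surface, if the arm or the gripper's body presses on something with over 40 N, if the wrist force passes 120 N, or if a joint passes its speed limit or range.

## Working session

There is one attempt and no reset: what is moved stays moved. The work goes in short steps, Python scripts to look and compute and a tool call to move; the robot and the scene stay as the last step left them, time stands still between calls to the robot, and variables do not carry over. Pictures are saved under pics/ and viewed, about 12 in all and at most 16, crops included, and the job is handed in when it is done.

Besides the shell and the picture viewer there is one more tool, called by a JSON object that holds its "op" and its "data", one argument or row to a line. play_rows: Moves the arm, as the interface text tells. Its arguments: {"type":"object","properties":{"plan":{"type":"array"}},"required":["plan"]}

```bash
ls; mkdir -p pics
cat > h.py <<'E'
import numpy as np, cv2
from plant import manip
def grab(n,save=None):
    f=manip.grab_frame(n)
    if save:
        cv2.imwrite(f'pics/{save}.png',f['img'][:,:,::-1]); np.savez(f'pics/{save}.npz',**{k:v for k,v in f.items()})
    return f
def load(s): return dict(np.load(f'pics/{s}.npz',allow_pickle=True))
def pt(f,u,v,z=None,w=2):
    "world point of pixel by depth; or by plane height z"
    d=np.array([(u-f['cx'])/f['fx'],-(v-f['cy'])/f['fy'],-1.])
    R=np.array(f['rotation']);o=np.array(f['origin'])
    if z is None:
        p=f['range_z'][int(v)-w:int(v)+w+1,int(u)-w:int(u)+w+1];p=p[p>0]
        return o+R@d*np.median(p) if p.size else None
    r=R@d; return o+r*(z-o[2])/r[2]
def cloud(f):
    v,u=np.mgrid[0:480,0:640]
    d=np.stack([(u-f['cx'])/f['fx'],-(v-f['cy'])/f['fy'],-np.ones(u.shape)],-1)*f['range_z'][...,None]
    return d@np.array(f['rotation']).T+np.array(f['origin'])
E
python3 - <<'E'
from h import *
print(manip.state())
for n in('top','side'):
    f=grab(n,n+'0');print({k:f[k] for k in f if k not in('img','range_z')})
a=cv2.imread('pics/top0.png');b=cv2.imread('pics/side0.png')
E
```

```text
pics
{'time': 0.0, 'joint_pos': array([ 1.21603825e+00,  5.33866297e-02,  1.61429369e+00,  2.76772644e-05,
        1.47597411e+00, -1.18980655e-01]), 'joint_vel': array([ 0.00112777, -0.00058857, -0.00107273,  0.0011373 ,  0.00272198,
        0.00034036]), 'joint_efforts': array([-1.38356147e-03, -3.93674541e+01, -3.70179033e+01, -2.47154003e-04,
        7.18211144e-03, -7.68696850e-06]), 'tool_pos': array([0.14576448, 0.60713201, 0.23004473]), 'tool_rot': array([ 0.70201787,  0.08246153,  0.70237891, -0.08387415]), 'contact_force': array([-0.02592475, -0.7745233 ,  0.08831832]), 'ft_torque': array([ 0.03838379,  0.02094355, -0.0239595 ]), 'gripper_width': 1.0027295043948683}
{'fx': 593.007215316206, 'fy': 593.007215316206, 'cx': 315.61622028624345, 'cy': 237.880767961439, 'origin': array([ 0.43056162, -0.06482241,  1.47096139]), 'rotation': array([ 0.71610917,  0.02313807, -0.01890514, -0.69734847])}
{'fx': 475.6300116623434, 'fy': 475.6300116623434, 'cx': 326.08141657890087, 'cy': 230.88651665934577, 'origin': array([ 0.37563803, -1.00384316,  0.71852448]), 'rotation': array([ 0.87419515,  0.47967779, -0.04414514, -0.06118232])}
```

```bash
sed -i "s/^def grab/from scipy.spatial.transform import Rotation as Ro\ndef rm(q): return Ro.from_quat(np.array(q)[[1,2,3,0]]).as_matrix()\ndef grab/; s/np.array(f\['rotation'\])/rm(f['rotation'])/" h.py; grep -n "rm(" h.py
```

```text
4:def rm(q): return Ro.from_quat(np.array(q)[[1,2,3,0]]).as_matrix()
14:    R=rm(f['rotation']);o=np.array(f['origin'])
22:    return d@rm(f['rotation']).T+np.array(f['origin'])
```

View pics/top0.png

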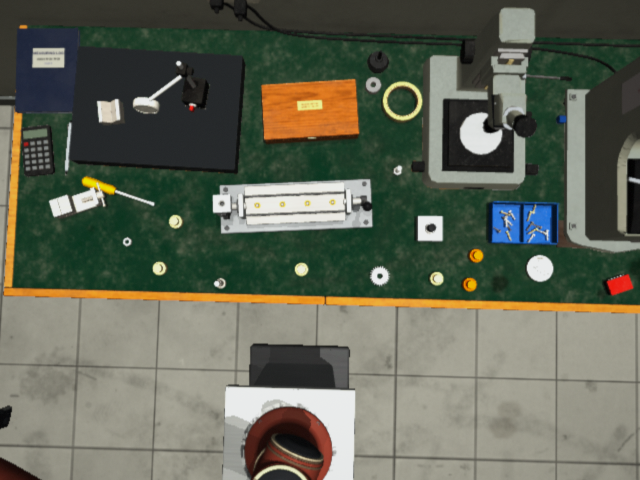

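View pics/side0.png

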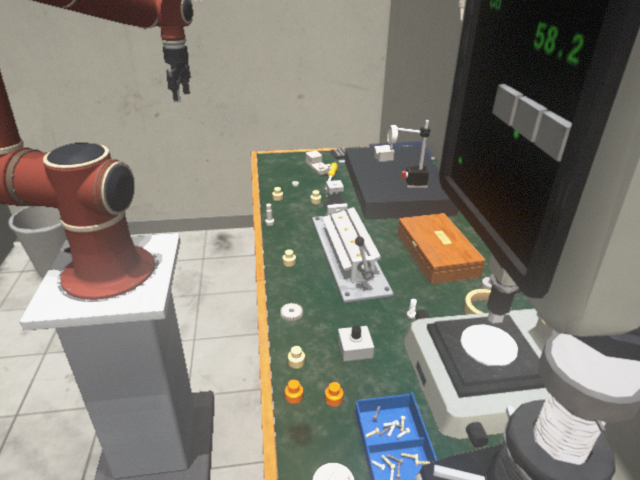

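Run:
```python
from h import *
np.set_printoptions(precision=4,suppress=True)
f=load('top0');g=load('side0')
for n,(u,v) in dict(pA=(175,221),pB=(159,268),pC=(301,269),pD=(437,279),rest=(420,220),restc=(430,228),guide=(222,204),knob=(366,206),n0=(332,202),n1=(307,203),n2=(282,204),n3=(257,205),c1=(224,189),c2=(369,182),c3=(370,226),c4=(224,231)).items(): print(n,pt(f,u,v,w=1))
for n,(u,v) in dict(pA=(316,193),pB=(278,190),pC=(289,253),pD=(297,350),knob=(361,241),pin=(356,330)).items(): print('side',n,pt(g,u,v,w=0))
a=cv2.resize(f['img'][165:245,205:385,::-1],None,fx=4,fy=4,interpolation=2)
b=cv2.resize(f['img'][200:300,140:190,::-1],None,fx=4,fy=4,interpolation=2)
c=cv2.resize(f['img'][205:305,410:490,::-1],None,fx=4,fy=4,interpolation=2)
d=cv2.resize(f['img'][240:300,280:320,::-1],None,fx=4,fy=4,interpolation=2)
o=np.zeros((600,720+80,3),np.uint8);o[:320,:720]=a
bb=np.hstack([cv2.resize(b,(140,280)),cv2.resize(c,(224,280)),cv2.resize(d,(186,280))]);o[320:,:bb.shape[1]]=bb
cv2.imwrite('pics/m1.png',o)
```

```text
pA [0.5481 0.2881 0.0347]
pB [0.4329 0.3226 0.0332]
pC [ 0.4396 -0.0217  0.0334]
pD [ 0.4243 -0.3509  0.0332]
rest [ 0.5665 -0.308   0.0309]
restc [ 0.5456 -0.3279  0.056 ]
guide [0.5842 0.1628 0.1089]
knob [ 0.5823 -0.1659  0.1604]
n0 [ 0.6009 -0.092   0.0645]
n1 [ 0.5973 -0.0324  0.061 ]
n2 [0.593  0.027  0.0643]
n3 [0.5891 0.0866 0.0642]
c1 [0.6322 0.1748 0.0153]
c2 [ 0.6596 -0.1835  0.0106]
c3 [ 0.5505 -0.1886  0.0079]
c4 [0.5285 0.172  0.0096]
side pA [0.5505 0.2764 0.0352]
side pB [0.4371 0.3196 0.0299]
side pC [ 0.442  -0.0288  0.033 ]
side pD [ 0.4299 -0.3546  0.0332]
side knob [ 0.5861 -0.1795  0.1569]
side pin [ 0.548  -0.3383  0.0551]
```

View pics/m1.png

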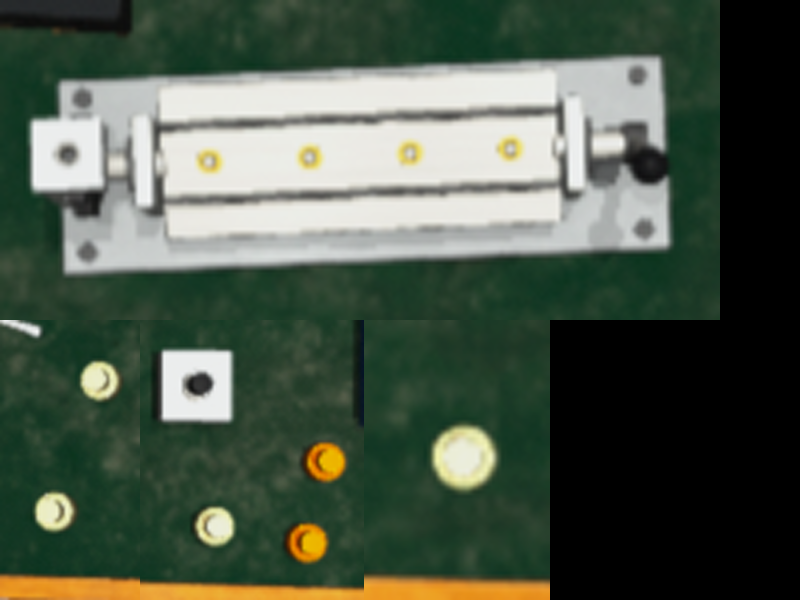

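Run:
```python
from h import *
np.set_printoptions(precision=4,suppress=True)
f=load('top0');P=cloud(f);I=f['img']
def reg(u0,v0,s=4): # crop coords -> px
    return 205+(u0+.5)/s-.5,165+(v0+.5)/s-.5
# deck inner strip
m=np.zeros((480,640),bool); m[187:220,248:342]=1
Q=P[m]; ok=(Q[:,2]>0.03)&(Q[:,2]<.1); Q=Q[ok]
# iterative plane
for i in range(4):
    A=np.c_[Q[:,:2],np.ones(len(Q))];c=np.linalg.lstsq(A,Q[:,2],rcond=None)[0];r=Q[:,2]-A@c;Q=Q[abs(r)<.004]
print('plane',c,len(Q))
for u,v in [(67,152)]:
    a,b=reg(u,v);print('guide',pt(f,a,b,.124))
a,b=205+30/4,165+120/4
print('guide tops',[pt(f,205+x/4,165+y/4,w=0)for x,y in((42,130),(90,130),(42,180),(90,178))])
for n,u,v in(('n3',209,161),('n2',310,157),('n1',410,153),('n0',511,149)): print(n,pt(f,*reg(u,v),.0625))
k=reg(650,163);print('knob',pt(f,*k,.155),pt(f,*k,.158,w=1))
for n,(u,v) in dict(h1=(83,98),h2=(638,75),h3=(644,229),h4=(88,252),c1=(60,80),c2=(661,57),c3=(670,248),c4=(65,273)).items():print(n,pt(f,*reg(u,v),.012))
# plugs by color/height segmentation
z=P[...,2]
for n,(u,v) in dict(pA=(175,221),pB=(159,268),pC=(301,269),pD=(437,279),rest=(430,228)).items():
    s=np.s_[v-16:v+17,u-18:u+19]; Q=P[s].reshape(-1,3)
    for lo,hi in((.014,.022),(.03,.04),(.025,.035),(.05,.064)):
        q=Q[(Q[:,2]>lo)&(Q[:,2]<hi)]
        if len(q)>8: print(n,lo,len(q),(q.max(0)+q.min(0))/2,q.max(0)-q.min(0))
```

```text
plane [ 0.2655  0.0166 -0.0986] 2162
guide [0.5856 0.1618 0.124 ]
guide tops [array([0.5969, 0.1754, 0.1252]), array([0.5978, 0.1483, 0.1236]), array([0.569 , 0.1756, 0.1183]), array([0.5706, 0.1478, 0.1204])]
n3 [0.5895 0.0871 0.0625]
n2 [0.5935 0.0269 0.0625]
n1 [ 0.5975 -0.0328  0.0625]
n0 [ 0.6014 -0.093   0.0625]
knob [ 0.5844 -0.1688  0.155 ] [ 0.584  -0.1685  0.158 ]
h1 [0.6324 0.1719 0.012 ]
h2 [ 0.6557 -0.1714  0.012 ]
h3 [ 0.5601 -0.1772  0.012 ]
h4 [0.5369 0.1654 0.012 ]
c1 [0.6433 0.1866 0.012 ]
c2 [ 0.6673 -0.1854  0.012 ]
c3 [ 0.5488 -0.1935  0.012 ]
c4 [0.5235 0.1791 0.012 ]
pA 0.014 61 [0.5495 0.2926 0.0179] [0.03   0.0302 0.0073]
pA 0.03 45 [0.5492 0.2923 0.0337] [0.0173 0.0174 0.0074]
pA 0.025 54 [0.5474 0.2919 0.03  ] [0.0222 0.0196 0.0095]
pB 0.014 64 [0.4329 0.3269 0.018 ] [0.0295 0.0312 0.0077]
pB 0.03 49 [0.4339 0.3267 0.0347] [0.0171 0.0194 0.0094]
pB 0.025 41 [0.4338 0.3281 0.0312] [0.0169 0.0202 0.0076]
pC 0.014 59 [ 0.4398 -0.0212  0.0182] [0.0295 0.0296 0.0074]
pC 0.03 46 [ 0.4408 -0.0205  0.0349] [0.0171 0.0172 0.0088]
pC 0.025 40 [ 0.4409 -0.0205  0.0303] [0.0171 0.0172 0.0089]
pD 0.014 56 [ 0.4265 -0.3517  0.0181] [0.0295 0.0302 0.0077]
pD 0.03 44 [ 0.4279 -0.3518  0.0343] [0.0171 0.0173 0.0084]
pD 0.025 46 [ 0.4253 -0.3533  0.0301] [0.0264 0.0228 0.0096]
rest 0.014 24 [ 0.5476 -0.3329  0.0185] [0.0591 0.0612 0.0065]
rest 0.03 239 [ 0.5482 -0.3322  0.0349] [0.0588 0.0593 0.0098]
rest 0.025 486 [ 0.5482 -0.3325  0.03  ] [0.0596 0.0609 0.0099]
rest 0.05 52 [ 0.5494 -0.3321  0.0558] [0.0173 0.0173 0.0102]
```

```bash
cat >> h.py <<'E'
PSI=.066; C=np.array([.5957,-.0031])
def jig(x,y): return C+np.array([x*np.cos(PSI)-y*np.sin(PSI),x*np.sin(PSI)+y*np.cos(PSI)])
def go(*targets,psi=None):
    "shift (mm) and turn to bring TCP to world targets, jaw axis along jig y (or psi = angle of jaw axis)"
    s=manip.state();R=rm(s['tool_rot']);y=R[:,1]
    cur=np.arctan2(y[1],y[0]);want=(PSI+np.pi/2) if psi is None else psi
    d=(want-cur+np.pi/2)%np.pi-np.pi/2   # about world z
    t=-d if R[2,0]<0 else d
    print('t',round(s['time'],2),'pos',s['tool_pos'].round(4),'F',np.round(s['contact_force'],1),'w',round(s['gripper_width'],3),'j1,j6',s['joint_pos'][[0,5]].round(2),'turn',round(t,3))
    for T in targets: print('  to',np.round(T,4),'shift',(R.T@(np.array(T)-s['tool_pos'])*1000).round(1))
E
python3 - <<'E'
from h import *
print(rm(manip.state()['tool_rot']).round(3))
k=jig(-.085,-.165);print(k)
go((*jig(-.07,-.165),.23),(*jig(-.07,-.165),.15))
E
```

```text
[[-0.001  0.234  0.972]
 [-0.002  0.972 -0.234]
 [-1.    -0.002 -0.   ]]
[ 0.52176716 -0.17334669]
t 0.1 pos [0.1458 0.6072 0.2302] F [ 1.  -0.   0.3] w 1.002 j1,j6 [ 1.22 -0.12] turn -0.302
  to [ 0.5367 -0.1724  0.23  ] shift [   1.3 -666.6  562.2]
  to [ 0.5367 -0.1724  0.15  ] shift [  81.3 -666.5  562.2]
```

{"op": "play_rows", "data": {
  "plan": [
    [0,-330,280,-0.15,1],
    [0,-667,562,-0.3,1],
    [0,-667,562,-0.3,1],
    [0,-667,562,-0.3,1],
    [0,-667,562,-0.3,1],
    [0,-667,562,-0.3,1],
    [0,-667,562,-0.3,1],
    [0,-667,562,-0.3,1]
  ]
}}

```text
time: 1.1
tool_pos: [0.3703, 0.1588, 0.2311]
tool_rot: [0.707, -0.023, 0.707, 0.023]
contact_force: [1.1, 0.3, 0.7]
gripper_width: -0.002
```

Run:
```python
from h import *
go((*jig(-.07,-.165),.23),(*jig(-.07,-.165),.15))
```

```text
t 1.1 pos [0.3703 0.1588 0.2311] F [1.1 0.3 0.7] w -0.002 j1,j6 [ 0.22 -1.42] turn -0.001
  to [ 0.5367 -0.1724  0.23  ] shift [   1.1 -341.2  144.7]
  to [ 0.5367 -0.1724  0.15  ] shift [  81.1 -341.2  144.7]
```

{"op": "play_rows", "data": {
  "plan": [
    [0,-341,145,0,1],
    [0,-341,145,0,1],
    [0,-341,145,0,1],
    [0,-341,145,0,1],
    [0,-341,145,0,1],
    [0,-341,145,0,1],
    [60,-341,145,0,1],
    [81,-341,145,0,1]
  ]
}}

```text
time: 2.1
tool_pos: [0.534, -0.1697, 0.1455]
tool_rot: [0.704, -0.021, 0.709, 0.024]
contact_force: [-1.0, -0.2, -0.8]
gripper_width: 0.003
```

Run:
```python
from h import *
go((*jig(-.07,-.165),.15),(*jig(-.009,-.165),.15))
f=grab('wrist','w1');g=grab('side','s1')
print({k:f[k] for k in f if k not in('img','range_z')})
a=np.vstack([f['img'][:,:,::-1],])
cv2.imwrite('pics/m2.png',np.hstack([cv2.resize(a,(400,300)),cv2.resize(g['img'][160:400,240:560,::-1],(400,300))]))
```

```text
t 2.1 pos [ 0.534  -0.1697  0.1455] F [-1.  -0.2 -0.8] w 0.003 j1,j6 [-0.44 -2.07] turn -0.003
  to [ 0.5367 -0.1724  0.15  ] shift [-4.6 -2.8  2.5]
  to [ 0.5976 -0.1683  0.15  ] shift [-5.  -2.6 63.5]
{'fx': 391.0166524585835, 'fy': 391.0166524585835, 'cx': 319.45050563012984, 'cy': 234.42788992392258, 'origin': array([ 0.46942808, -0.17555029,  0.28804483]), 'rotation': array([ 0.67889097, -0.08652725, -0.09377106,  0.72306782])}
```

View pics/m2.png

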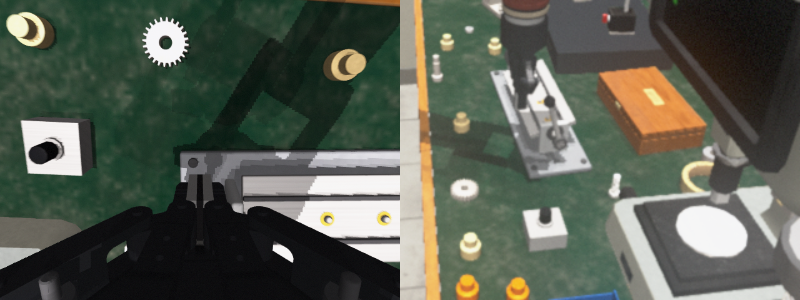

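{"op": "play_rows", "data": {
  "plan": [
    [-3,0,15,0,1],
    [-5,0,22,0,1],
    [-5,0,28,0,1],
    [-5,0,33,0,1],
    [-5,0,38,0,1],
    [-5,0,43,0,1],
    [-5,0,48,0,1],
    [-5,0,52,0,1]
  ]
}}

```text
time: 3.2
tool_pos: [0.5912, -0.167, 0.1616]
tool_rot: [0.709, -0.023, 0.704, 0.022]
contact_force: [-5.1, 4.0, 18.9]
gripper_width: 0.001
```

```bash
cat >> h.py <<'E'
def ang(f,u=(248,342),v=(187,220)):
    P=cloud(f);Q=P[v[0]:v[1],u[0]:u[1]].reshape(-1,3);Q=Q[(Q[:,2]>.03)&(Q[:,2]<.1)]
    for i in range(5):
        A=np.c_[Q[:,:2],np.ones(len(Q))];c=np.linalg.lstsq(A,Q[:,2],rcond=None)[0];r=Q[:,2]-A@c;Q=Q[abs(r)<.004]
    return c,len(Q)
E
python3 - <<'E'
from h import *
go((*jig(-.022,-.165),.15))
print(ang(grab('top','t2')))
E
```

```text
t 3.2 pos [ 0.5912 -0.167   0.1616] F [-5.1  4.  18.9] w 0.001 j1,j6 [-0.4  -2.03] turn -0.001
  to [ 0.5846 -0.1692  0.15  ] shift [11.6 -1.7 -6.8]
(array([0.01634468, 0.00243086, 0.05013847]), 2105)
```

{"op": "play_rows", "data": {
  "plan": [
    [0,0,-15,0,1],
    [0,0,-30,0,1],
    [10,0,-30,0,1],
    [20,0,-30,0,1],
    [20,0,-30,0,1],
    [20,0,-30,0,1]
  ]
}}

```text
time: 4.0
tool_pos: [0.5587, -0.1689, 0.135]
tool_rot: [0.707, -0.023, 0.707, 0.023]
contact_force: [0.5, 0.7, -0.3]
gripper_width: 0.003
```

Run:
```python
from h import *
go((*jig(-.022,-.165),.143))
f=grab('top','t3');print(ang(f)); Q=cloud(f)[165:245,340:390].reshape(-1,3);Q=Q[(Q[:,2]>.1)];print(Q[np.argsort(-Q[:,2])][:5])
f=grab('wrist','w2');cv2.imwrite('pics/m3.png',f['img'][200:480,160:480,::-1])
```

```text
t 4.0 pos [ 0.5587 -0.1689  0.135 ] F [ 0.5  0.7 -0.3] w 0.003 j1,j6 [-0.42 -2.06] turn -0.002
  to [ 0.5846 -0.1692  0.143 ] shift [-8.1 -2.  25.9]
(array([ 0.00841673, -0.00051456,  0.05499534]), 2248)
[[ 0.43056162 -0.06482241  1.47096139]
 [ 0.43056162 -0.06482241  1.47096139]
 [ 0.43056162 -0.06482241  1.47096139]
 [ 0.43056162 -0.06482241  1.47096139]
 [ 0.43056162 -0.06482241  1.47096139]]
```

View pics/m3.png

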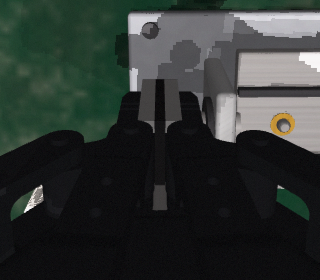

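{"op": "play_rows", "data": {
  "plan": [
    [-3,-2,15,0,1],
    [-3,-2,20,0,1],
    [-3,-2,23,0,1],
    [-3,-2,26,0,1],
    [-3,-2,28,0,1],
    [-3,-2,29,0,1],
    [-3,-2,30,0,1],
    [-3,-2,30,0,1]
  ]
}}

```text
time: 5.1
tool_pos: [0.5876, -0.1689, 0.1382]
tool_rot: [0.706, -0.023, 0.708, 0.023]
contact_force: [-6.2, -0.1, 2.6]
gripper_width: -0.004
```

Run:
```python
from h import *
go((*jig(-.022,-.165),.143));print(ang(grab('top','t4')))
```

```text
t 5.1 pos [ 0.5876 -0.1689  0.1382] F [-6.2 -0.1  2.6] w -0.004 j1,j6 [-0.4  -2.04] turn -0.002
  to [ 0.5846 -0.1692  0.143 ] shift [-4.8 -0.1 -3. ]
(array([-0.00534337, -0.00017285,  0.06301236]), 2121)
```

{"op": "play_rows", "data": {
  "plan": [
    [0,0,2,0,1],
    [0,0,4,0,1],
    [0,0,5,0,1],
    [0,0,5,0,1]
  ]
}}

```text
time: 5.65
tool_pos: [0.5878, -0.1689, 0.1381]
tool_rot: [0.701, -0.022, 0.712, 0.023]
contact_force: [-24.8, 0.8, 13.6]
gripper_width: 0.001
```

Run:
```python
from h import *
go((*jig(-.1,-.165),.23),(.5494,-.3321,.2),psi=PSI+np.pi/2);print(ang(grab('top','t5')))
```

```text
t 5.65 pos [ 0.5878 -0.1689  0.1381] F [-24.8   0.8  13.6] w 0.001 j1,j6 [-0.4  -2.03] turn -0.002
  to [ 0.5068 -0.1743  0.23  ] shift [-90.6  -0.1 -82.7]
  to [ 0.5494 -0.3321  0.2   ] shift [ -61.4 -160.3  -49.8]
(array([-0.00642885, -0.00151   ,  0.06384354]), 2079)
```

{"op": "play_rows", "data": {
  "plan": [
    [0,0,-25,0,1],
    [-60,-30,-50,0,-0.2],
    [-60,-90,-50,0,-0.2],
    [-60,-160,-50,0,-0.2],
    [-60,-160,-50,0,-0.2],
    [-60,-160,-50,0,-0.2],
    [-60,-160,-50,0,-0.2]
  ]
}}

```text
time: 6.58
tool_pos: [0.5542, -0.3301, 0.1979]
tool_rot: [0.707, -0.023, 0.707, 0.023]
contact_force: [0.2, 0.7, 0.1]
gripper_width: 0.6
```

Run:
```python
from h import *
f=grab('top','t6');print(ang(f))
P=cloud(f);Q=P[200:250,405:455].reshape(-1,3)
for lo,hi in((.025,.035),(.05,.064)):
    q=Q[(Q[:,2]>lo)&(Q[:,2]<hi)]
    if len(q): print(len(q),(q.max(0)+q.min(0))/2,q.max(0)-q.min(0))
go((.5494,-.3321,.038))
w=grab('wrist','w3');cv2.imwrite('pics/m4.png',w['img'][:,:,::-1])
```

```text
(array([-0.00117786, -0.00100798,  0.06071954]), 2237)
154 [ 0.54767093 -0.33238146  0.03011328] [0.05757597 0.06169781 0.00957953]
12 [ 0.54472612 -0.33638208  0.05560551] [0.01181935 0.00761967 0.00779814]
t 6.62 pos [ 0.5542 -0.33    0.1981] F [0.3 0.1 0.2] w 0.599 j1,j6 [-0.65 -2.29] turn -0.0
  to [ 0.5494 -0.3321  0.038 ] shift [160.1  -1.9  -4.9]
```

View pics/m4.png

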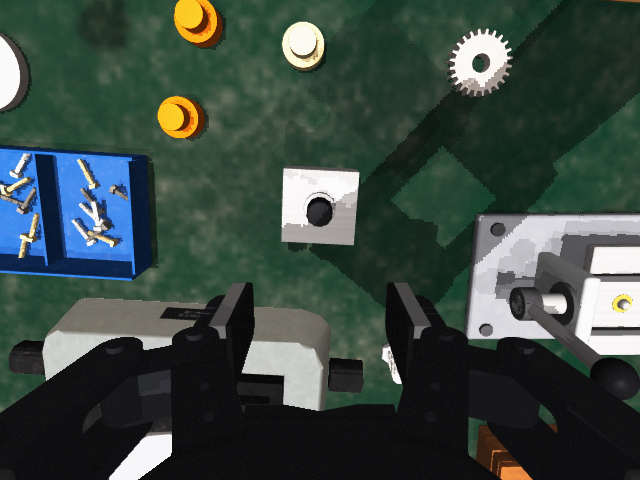

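Run:
```python
from h import *
f=load('w3');f={k:(v.item() if v.shape==() else v) for k,v in f.items()}
print(pt(f,319,207,.056),pt(f,319,207,w=1)); print(pt(f,303,43,.034),pt(f,303,43,w=2))
for u,v in((283,168),(358,170),(354,245),(283,242)):print(pt(f,u,v,.03))
```

```text
[ 0.54400521 -0.33265728  0.056     ] [ 0.54416694 -0.33264861  0.05517056]
[ 0.42987464 -0.35170551  0.034     ] [ 0.42973871 -0.35174273  0.03329121]
[ 0.51987104 -0.36265126  0.03      ]
[ 0.51753138 -0.30372041  0.03      ]
[ 0.579046   -0.30139279  0.03      ]
[ 0.58035846 -0.36012402  0.03      ]
```

{"op": "play_rows", "data": {
  "plan": [
    [60,-2,-6,0,-0.2],
    [120,-2,-6,0,-0.2],
    [150,-2,-6,0,-0.2],
    [160,-2,-6,0,-0.2],
    [160,-2,-6,0,-0.2],
    [160,-2,-6,0,-0.2],
    [160,-2,-6,0,1],
    [160,-2,-6,0,1]
  ]
}}

```text
time: 7.68
tool_pos: [0.5489, -0.3335, 0.04]
tool_rot: [0.707, -0.022, 0.706, 0.023]
contact_force: [-1.0, 3.9, 5.6]
gripper_width: 0.21
```

{"op": "play_rows", "data": {
  "plan": [
    [0,0,0,0,1],
    [0,0,0,0,1],
    [-50,0,0,0,1],
    [-100,0,0,0,1],
    [-160,0,0,0,1],
    [-160,0,0,0,1],
    [-160,0,0,0,1]
  ]
}}

```text
time: 8.55
tool_pos: [0.548, -0.3339, 0.1983]
tool_rot: [0.707, -0.023, 0.707, 0.023]
contact_force: [-0.6, -0.7, -1.0]
gripper_width: 0.201
```

Run:
```python
from h import *
g=jig(0,.165);print(g)
go((*g,.2),(*jig(-.08,.0),.2),(*g,.132));f=grab('wrist','w4');s=grab('side','s4');print(ang(grab('top','t7')))
cv2.imwrite('pics/m5.png',np.hstack([cv2.resize(f['img'][200:440,160:480,::-1],(400,300)),cv2.resize(s['img'][150:390,240:560,::-1],(400,300))]))
```

```text
[0.5848179  0.16154076]
t 8.55 pos [ 0.548  -0.3339  0.1983] F [-0.6 -0.7 -1. ] w 0.201 j1,j6 [-0.66 -2.3 ] turn -0.002
  to [0.5848 0.1615 0.2   ] shift [ -1.8 492.   68.5]
  to [ 0.5159 -0.0084  0.2   ] shift [ -1.7 326.9 -11.2]
  to [0.5848 0.1615 0.132 ] shift [ 66.2 492.1  68.5]
(array([-0.00164883,  0.00041076,  0.06097188]), 2232)
```

View pics/m5.png

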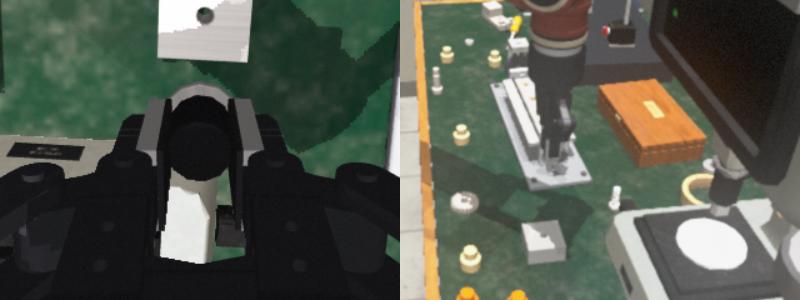

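{"op": "play_rows", "data": {
  "plan": [
    [-20,50,0,0,1],
    [-20,260,25,0,1],
    [-20,492,69,0,1],
    [-20,492,69,0,1],
    [-20,492,69,0,1],
    [-20,492,69,0,1],
    [-20,492,69,0,1],
    [-20,492,69,0,1]
  ]
}}

```text
time: 9.7
tool_pos: [0.5836, 0.1536, 0.2164]
tool_rot: [0.706, -0.023, 0.708, 0.023]
contact_force: [1.5, -1.0, -0.8]
gripper_width: 0.203
```

{"op": "play_rows", "data": {
  "plan": [
    [0,70,10,0,1],
    [0,70,10,0,1],
    [0,70,10,0,1],
    [0,70,10,0,1]
  ]
}}

```text
time: 10.2
tool_pos: [0.5898, 0.2207, 0.2175]
tool_rot: [0.706, -0.022, 0.707, 0.022]
contact_force: [0.5, -0.5, -0.0]
gripper_width: 0.205
```

Run:
```python
from h import *
g=jig(0,.165)
go((*g,.175),(*g,.134))
```

```text
t 10.2 pos [0.5898 0.2207 0.2175] F [ 0.5 -0.5 -0. ] w 0.205 j1,j6 [ 0.24 -1.39] turn -0.003
  to [0.5848 0.1615 0.175 ] shift [ 42.6 -58.7  -8.6]
  to [0.5848 0.1615 0.134 ] shift [ 83.6 -58.7  -8.6]
```

{"op": "play_rows", "data": {
  "plan": [
    [0,-59,-8,0,1],
    [30,-59,-8,0,1],
    [37,-59,-8,0,1],
    [37,-59,-8,0,1],
    [37,-59,-8,0,1]
  ]
}}

```text
time: 10.82
tool_pos: [0.5864, 0.1629, 0.1825]
tool_rot: [0.707, -0.023, 0.706, 0.023]
contact_force: [-0.9, -0.9, -0.2]
gripper_width: 0.206
```

Run:
```python
from h import *
g=jig(0,.165)
go((*g,.175),(*g,.134))
s=grab('side','s5');t=grab('top','t8');w=grab('wrist','w5')
cv2.imwrite('pics/m6.png',np.hstack([cv2.resize(w['img'][150:450,160:480,::-1],(320,300)),cv2.resize(s['img'][160:250,280:370,::-1],(300,300),interpolation=2)]))
```

```text
t 10.82 pos [0.5864 0.1629 0.1825] F [-0.9 -0.9 -0.2] w 0.206 j1,j6 [ 0.15 -1.49] turn -0.002
  to [0.5848 0.1615 0.175 ] shift [ 7.5 -1.3 -1.6]
  to [0.5848 0.1615 0.134 ] shift [48.5 -1.3 -1.7]
```

View pics/m6.png

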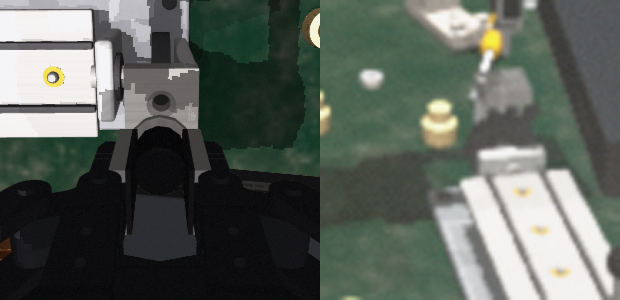

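```bash
cat >> h.py <<'E'
_l=load
def load(s): return {k:(v.item() if v.shape==() else v) for k,v in _l(s).items()}
E
python3 - <<'E'
from h import *
f=load('w5');print(pt(f,321,251,.124)); print('block',[pt(f,160+u,150+v,.124) for u,v in((124,68),(199,67),(124,128))])
print('nest3',pt(f,160+54,150+77,.060), jig(0,.09))
E
```

```text
[0.58394398 0.16226818 0.124     ]
block [array([0.56707528, 0.14166713, 0.124     ]), array([0.56396997, 0.18094393, 0.124     ]), array([0.6007477 , 0.14305311, 0.124     ])]
nest3 [0.59156012 0.08808574 0.06      ] [0.58976431 0.08670405]
```

{"op": "play_rows", "data": {
  "plan": [
    [15,-1,-2,0,1],
    [25,-1,-2,0,1],
    [30,-1,-2,0,1],
    [35,-1,-2,0,1],
    [40,-1,-2,0,1],
    [44,-1,-2,0,1],
    [47,-1,-2,0,1],
    [48,-1,-2,0,1]
  ]
}}

```text
time: 11.98
tool_pos: [0.5845, 0.1623, 0.1341]
tool_rot: [0.707, -0.022, 0.706, 0.023]
contact_force: [1.5, 5.1, 5.6]
gripper_width: 0.205
```

Run:
```python
from h import *
go((*jig(0,.165),.134))
```

```text
t 11.97 pos [0.5845 0.1623 0.1341] F [1.5 5.1 5.6] w 0.205 j1,j6 [ 0.15 -1.49] turn -0.002
  to [0.5848 0.1615 0.134 ] shift [ 0.1 -0.8  0.2]
```

{"op": "play_rows", "data": {
  "plan": [
    [1,0,0,0,1],
    [2,0,0,0,1],
    [2,0,0,0,0],
    [2,0,0,0,-0.2],
    [0,0,0,0,-0.2],
    [-40,0,0,0,-0.2],
    [-80,0,-40,0,-0.2],
    [-80,0,-80,0,-0.2]
  ]
}}

```text
time: 12.98
tool_pos: [0.5053, 0.1565, 0.2176]
tool_rot: [0.709, -0.022, 0.704, 0.023]
contact_force: [0.5, 0.6, 1.0]
gripper_width: 0.593
```

```bash
cat >> h.py <<'E'
PL=dict(A=(175,221),B=(159,268),C=(301,269),D=(437,279))
def scan(f,uv,r=16,bands=((.014,.022),(.03,.04))):
    u,v=uv;Q=cloud(f)[v-r:v+r+1,u-r:u+r+1].reshape(-1,3)
    for lo,hi in bands:
        q=Q[(Q[:,2]>lo)&(Q[:,2]<hi)]
        if len(q)>5: print(uv,lo,len(q),((q.max(0)+q.min(0))/2).round(4),(q.max(0)-q.min(0)).round(4))
E
python3 - <<'E'
from h import *
go((.5493,.2925,.1),(.5493,.2925,.004))
t=grab('top','t9')
scan(t,(223,203),16,((.118,.135),(.135,.147),(.147,.16),(.16,.17)))
for k in PL: scan(t,PL[k])
E
```

```text
t 12.97 pos [0.5053 0.1565 0.2176] F [0.5 0.6 1. ] w 0.593 j1,j6 [ 0.16 -1.47] turn -0.002
  to [0.5493 0.2925 0.1   ] shift [118.  132.9  51.8]
  to [0.5493 0.2925 0.004 ] shift [214.  132.9  51.1]
(223, 203) 0.118 135 [0.5863 0.1612 0.1261] [0.0401 0.0406 0.016 ]
(223, 203) 0.135 11 [0.5838 0.1552 0.1421] [0.0106 0.008  0.0097]
(223, 203) 0.147 23 [0.5864 0.1572 0.1504] [0.0141 0.0122 0.0068]
(301, 269) 0.014 60 [ 0.4398 -0.0212  0.018 ] [0.0296 0.0296 0.0079]
(301, 269) 0.03 45 [ 0.4408 -0.0205  0.0344] [0.0171 0.0172 0.0084]
(437, 279) 0.014 60 [ 0.4267 -0.3515  0.018 ] [0.0294 0.0304 0.0078]
(437, 279) 0.03 52 [ 0.4279 -0.3507  0.0347] [0.0171 0.0201 0.009 ]
```

{"op": "play_rows", "data": {
  "plan": [
    [0,60,25,0,-0.2],
    [20,133,51,0,-0.2],
    [80,133,51,0,-0.2],
    [140,133,51,0,-0.2],
    [190,133,51,0,-0.2],
    [212,133,51,0,-0.2],
    [212,133,51,0,-0.2],
    [212,133,51,0,-0.2]
  ]
}}

```text
time: 14.02
tool_pos: [0.5477, 0.2928, 0.0029]
tool_rot: [0.708, -0.022, 0.706, 0.023]
contact_force: [0.5, -0.0, 0.7]
gripper_width: 0.6
```

Run:
```python
from h import *
go((.5493,.2925,.004))
t=load('t9');P=cloud(t);Q=P[180:230,236:250].reshape(-1,3);Q=Q[abs(((Q[:,:2]-C)@[-np.sin(PSI),np.cos(PSI)])-.13)<.006];print('cheek z',np.percentile(Q[:,2],[50,80,90,95,100]))
```

```text
t 14.03 pos [0.5477 0.2928 0.0029] F [ 0.5 -0.   0.7] w 0.6 j1,j6 [ 0.37 -1.26] turn -0.002
  to [0.5493 0.2925 0.004 ] shift [-1.1 -0.4  1.6]
cheek z [0.02754717 0.07765095 0.07943712 0.08062032 0.08338483]
```

{"op": "play_rows", "data": {
  "plan": [
    [-1,0,2,0,-0.2],
    [-1,0,2,0,1],
    [-1,0,2,0,1],
    [-1,0,2,0,1],
    [-1,0,2,0,1],
    [-60,0,2,0,1],
    [-120,0,2,0,1],
    [-150,0,2,0,1]
  ]
}}

```text
time: 15.02
tool_pos: [0.5495, 0.2931, 0.155]
tool_rot: [0.708, -0.022, 0.705, 0.023]
contact_force: [0.1, 0.4, -1.5]
gripper_width: 0.345
```

Run:
```python
from h import *
go((*jig(-.001,.09),.2),(*jig(-.001,.09),.09),(*jig(-.001,.09),.064))
w=grab('wrist','w6');cv2.imwrite('pics/m7.png',w['img'][200:480,120:520,::-1])
```

```text
t 15.03 pos [0.5495 0.2931 0.155 ] F [ 0.1  0.4 -1.5] w 0.345 j1,j6 [ 0.37 -1.26] turn -0.002
  to [0.5888 0.0866 0.2   ] shift [ -45.1 -208.5   26.1]
  to [0.5888 0.0866 0.09  ] shift [  64.9 -208.6   25.6]
  to [0.5888 0.0866 0.064 ] shift [  90.9 -208.7   25.5]
```

View pics/m7.png

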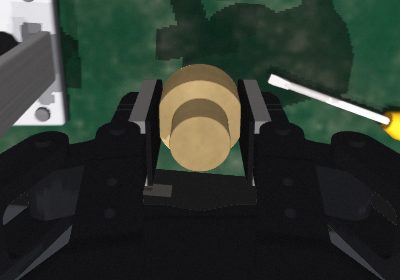

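{"op": "play_rows", "data": {
  "plan": [
    [-50,0,0,0,1],
    [-50,-60,8,0,1],
    [-50,-150,18,0,1],
    [-50,-208,26,0,1],
    [-50,-208,26,0,1],
    [-50,-208,26,0,1],
    [0,-208,26,0,1],
    [50,-208,26,0,1]
  ]
}}

```text
time: 16.08
tool_pos: [0.5874, 0.0878, 0.0997]
tool_rot: [0.707, -0.023, 0.706, 0.023]
contact_force: [1.0, 1.0, -1.7]
gripper_width: 0.341
```

Run:
```python
from h import *
go((*jig(-.001,.09),.064))
```

```text
t 16.07 pos [0.5874 0.0878 0.0997] F [ 1.   1.  -1.7] w 0.341 j1,j6 [ 0.02 -1.61] turn -0.001
  to [0.5888 0.0866 0.064 ] shift [35.8 -1.3  1.3]
```

Lower, release gently, and rise.

{"op": "play_rows", "data": {
  "plan": [
    [15,-1,1,0,1],
    [26,-1,1,0,1],
    [32,-1,1,0,1],
    [35,-1,1,0,1],
    [36,-1,1,0,1],
    [36,-1,1,0,1],
    [36,-1,1,0,0.15],
    [36,-1,1,0,0.15]
  ]
}}

```text
time: 17.08
tool_pos: [0.5892, 0.0858, 0.0659]
tool_rot: [0.707, -0.023, 0.706, 0.023]
contact_force: [0.2, -0.5, -0.4]
gripper_width: 0.428
```

{"op": "play_rows", "data": {
  "plan": [
    [0,0,0,0,0.15],
    [-15,0,0,0,0.15],
    [-50,0,0,0,-0.2],
    [-100,0,0,0,-0.2],
    [-100,0,-60,0,-0.2],
    [-100,60,-110,0,-0.2],
    [-100,60,-110,0,-0.2]
  ]
}}

```text
time: 17.95
tool_pos: [0.4734, 0.14, 0.1664]
tool_rot: [0.707, -0.023, 0.706, 0.024]
contact_force: [0.2, -0.2, 0.0]
gripper_width: 0.6
```

```bash
cat >> h.py <<'E'
def deck(f,y):
    "plug on nest at jig y: measure position & height"
    P=cloud(f).reshape(-1,3);R=np.c_[[np.cos(PSI),np.sin(PSI)],[-np.sin(PSI),np.cos(PSI)]]
    q=(P[:,:2]-C)@R; m=(abs(q[:,0])<.03)&(abs(q[:,1]-y)<.028)&(P[:,2]>.072)&(P[:,2]<.12)
    z=P[m,2]; 
    if m.sum()<5: print('nest',y,'empty');return
    hi=m&(P[:,2]>.086); print('nest',y,m.sum(),'all',((q[m].max(0)+q[m].min(0))/2).round(4),'neck',((q[hi].max(0)+q[hi].min(0))/2).round(4),'top',np.median(P[hi,2]).round(4),'base',np.median(z[z<.084]).round(4))
E
python3 - <<'E'
from h import *
go((.4335,.3268,.1),(.4335,.3268,.004))
t=grab('top','t10');deck(t,.09);scan(t,PL['B']);scan(t,PL['C']);scan(t,(430,228),25,((.025,.035),))
E
```

```text
t 17.95 pos [0.4734 0.14   0.1664] F [ 0.2 -0.2  0. ] w 0.6 j1,j6 [ 0.14 -1.5 ] turn 0.0
  to [0.4335 0.3268 0.1   ] shift [ 66.4 189.  -27.6]
  to [0.4335 0.3268 0.004 ] shift [162.4 189.  -27.7]
nest 0.09 142 all [-0.0044  0.0874] neck [0.0005 0.0869] top 0.094 base 0.0785
(159, 268) 0.014 57 [0.433  0.328  0.0182] [0.0296 0.0284 0.0071]
(159, 268) 0.03 43 [0.434  0.3277 0.0343] [0.0172 0.0189 0.0086]
(301, 269) 0.014 72 [ 0.4398 -0.0212  0.0181] [0.0296 0.0297 0.0075]
(301, 269) 0.03 48 [ 0.4408 -0.0205  0.0346] [0.0172 0.0173 0.0091]
(430, 228) 0.025 522 [ 0.5465 -0.332   0.03  ] [0.0598 0.0616 0.0099]
```

{"op": "play_rows", "data": {
  "plan": [
    [0,62,-9,0,-0.2],
    [0,124,-18,0,-0.2],
    [20,189,-28,0,-0.2],
    [80,189,-28,0,-0.2],
    [140,189,-28,0,-0.2],
    [161,189,-28,0,-0.2],
    [161,189,-28,0,-0.2],
    [161,189,-28,0,-0.2]
  ]
}}

```text
time: 19.0
tool_pos: [0.4369, 0.326, 0.0061]
tool_rot: [0.708, -0.022, 0.706, 0.023]
contact_force: [-0.1, 0.4, 0.4]
gripper_width: 0.597
```

Run:
```python
from h import *
go((.4338,.3275,.004))
```

```text
t 19.0 pos [0.4369 0.326  0.0061] F [-0.1  0.4  0.4] w 0.597 j1,j6 [ 0.5  -1.13] turn -0.002
  to [0.4338 0.3275 0.004 ] shift [ 2.1  1.7 -3. ]
```

{"op": "play_rows", "data": {
  "plan": [
    [1,1,-2,0,-0.2],
    [1,1,-2,0,1],
    [1,1,-2,0,1],
    [1,1,-2,0,1],
    [1,1,-2,0,1],
    [-60,1,-2,0,1],
    [-120,1,-2,0,1],
    [-150,1,-2,0,1]
  ]
}}

```text
time: 20.0
tool_pos: [0.4341, 0.3269, 0.1582]
tool_rot: [0.708, -0.022, 0.705, 0.024]
contact_force: [0.0, 0.1, -1.7]
gripper_width: 0.343
```

Run:
```python
from h import *
go((*jig(-.001,.031),.16),(*jig(-.001,.031),.065))
```

```text
t 20.0 pos [0.4341 0.3269 0.1582] F [ 0.   0.1 -1.7] w 0.343 j1,j6 [ 0.51 -1.13] turn -0.002
  to [0.5927 0.0278 0.16  ] shift [  -1.7 -308.7  139. ]
  to [0.5927 0.0278 0.065 ] shift [  93.2 -308.9  138.5]
```

{"op": "play_rows", "data": {
  "plan": [
    [-15,-60,15,0,1],
    [-15,-120,30,0,1],
    [-15,-180,50,0,1],
    [-15,-240,80,0,1],
    [-15,-290,120,0,1],
    [-15,-309,139,0,1],
    [10,-309,139,0,1],
    [60,-309,139,0,1]
  ]
}}

```text
time: 21.0
tool_pos: [0.5937, 0.026, 0.0958]
tool_rot: [0.709, -0.023, 0.705, 0.022]
contact_force: [-0.0, 0.2, -2.4]
gripper_width: 0.335
```

Run:
```python
from h import *
go((*jig(-.001,.031),.065))
```

```text
t 21.0 pos [0.5937 0.026  0.0958] F [-0.   0.2 -2.4] w 0.335 j1,j6 [-0.08 -1.72] turn -0.003
  to [0.5927 0.0278 0.065 ] shift [30.8  1.9 -1.1]
```

{"op": "play_rows", "data": {
  "plan": [
    [12,2,-1,0,1],
    [22,2,-1,0,1],
    [28,2,-1,0,1],
    [31,2,-1,0,1],
    [32,2,-1,0,1],
    [32,2,-1,0,1],
    [32,2,-1,0,0.15],
    [32,2,-1,0,0.15]
  ]
}}

```text
time: 22.0
tool_pos: [0.5909, 0.0287, 0.0629]
tool_rot: [0.707, -0.023, 0.706, 0.023]
contact_force: [-0.7, 0.6, 0.4]
gripper_width: 0.423
```

{"op": "play_rows", "data": {
  "plan": [
    [0,0,0,0,0.15],
    [-15,0,0,0,0.15],
    [-50,0,0,0,-0.2],
    [-80,0,0,0,-0.2],
    [-80,0,-60,0,-0.2],
    [-80,-20,-110,0,-0.2],
    [-80,-40,-150,0,-0.2]
  ]
}}

```text
time: 22.88
tool_pos: [0.442, -0.0211, 0.1432]
tool_rot: [0.707, -0.023, 0.706, 0.023]
contact_force: [0.5, -0.7, 0.5]
gripper_width: 0.6
```

Run:
```python
from h import *
go((.4405,-.0208,.1),(.4405,-.0208,.004))
t=grab('top','t11');deck(t,.09);deck(t,.03);scan(t,PL['C'])
```

```text
t 22.88 pos [ 0.442  -0.0211  0.1432] F [ 0.5 -0.7  0.5] w 0.6 j1,j6 [-0.22 -1.85] turn -0.001
  to [ 0.4405 -0.0208  0.1   ] shift [43.2  0.4 -1.5]
  to [ 0.4405 -0.0208  0.004 ] shift [139.2   0.4  -1.6]
nest 0.09 146 all [-0.0031  0.0872] neck [0.0006 0.0849] top 0.093 base 0.0784
nest 0.03 140 all [0.0035 0.0306] neck [-0.0017  0.0276] top 0.0926 base 0.0784
```

{"op": "play_rows", "data": {
  "plan": [
    [50,0,-1,0,-0.2],
    [100,0,-1,0,-0.2],
    [130,0,-1,0,-0.2],
    [139,0,-1,0,-0.2],
    [139,0,-1,0,-0.2],
    [139,0,-1,0,-0.2]
  ]
}}

```text
time: 23.68
tool_pos: [0.4439, -0.0212, 0.0053]
tool_rot: [0.708, -0.023, 0.706, 0.022]
contact_force: [0.3, 0.1, 0.6]
gripper_width: 0.602
```

{"op": "play_rows", "data": {
  "plan": [
    [0,0,0,0,1],
    [0,0,0,0,1],
    [0,0,0,0,1],
    [0,0,0,0,1],
    [-60,0,0,0,1],
    [-120,0,0,0,1],
    [-150,0,0,0,1]
  ]
}}

```text
time: 24.55
tool_pos: [0.4438, -0.0211, 0.1577]
tool_rot: [0.709, -0.023, 0.705, 0.022]
contact_force: [0.4, 0.1, -1.8]
gripper_width: 0.334
```

Run:
```python
from h import *
go((*jig(-.001,-.029),.16),(*jig(-.001,-.029),.065))
```

```text
t 24.55 pos [ 0.4438 -0.0211  0.1577] F [ 0.4  0.1 -1.8] w 0.334 j1,j6 [-0.22 -1.85] turn -0.002
  to [ 0.5966 -0.0321  0.16  ] shift [ -1.4 -20.8 151.8]
  to [ 0.5966 -0.0321  0.065 ] shift [ 93.6 -20.6 151.2]
```

{"op": "play_rows", "data": {
  "plan": [
    [0,-10,60,0,1],
    [0,-20,115,0,1],
    [0,-21,150,0,1],
    [10,-21,154,0,1],
    [60,-21,154,0,1],
    [60,-21,154,0,1],
    [60,-21,154,0,1]
  ]
}}

```text
time: 25.42
tool_pos: [0.597, -0.0319, 0.0941]
tool_rot: [0.707, -0.023, 0.707, 0.023]
contact_force: [0.8, 0.1, -1.1]
gripper_width: 0.329
```

Run:
```python
from h import *
go((*jig(.002,-.029),.065))
```

```text
t 25.43 pos [ 0.597  -0.0319  0.0941] F [ 0.8  0.1 -1.1] w 0.329 j1,j6 [-0.18 -1.81] turn -0.002
  to [ 0.5996 -0.0319  0.065 ] shift [29.1 -0.2  2.6]
```

{"op": "play_rows", "data": {
  "plan": [
    [12,0,2,0,1],
    [20,0,2,0,1],
    [26,0,2,0,1],
    [29,0,2,0,1],
    [30,0,2,0,1],
    [30,0,2,0,1],
    [30,0,2,0,0.15],
    [30,0,2,0,0.15]
  ]
}}

```text
time: 26.42
tool_pos: [0.5995, -0.0318, 0.0634]
tool_rot: [0.707, -0.023, 0.707, 0.023]
contact_force: [-0.2, -0.0, -0.4]
gripper_width: 0.422
```

{"op": "play_rows", "data": {
  "plan": [
    [0,0,0,0,0.15],
    [-15,0,0,0,0.15],
    [-50,0,0,0,-0.2],
    [-80,0,0,0,-0.2],
    [-80,-40,-60,0,-0.2],
    [-80,-100,-110,0,-0.2],
    [-80,-160,-150,0,-0.2],
    [-80,-200,-150,0,-0.2]
  ]
}}

```text
time: 27.42
tool_pos: [0.463, -0.2341, 0.1447]
tool_rot: [0.707, -0.023, 0.706, 0.023]
contact_force: [1.2, -0.8, -0.3]
gripper_width: 0.599
```

Run:
```python
from h import *
go((.4272,-.3515,.1),(.4272,-.3515,.004))
t=grab('top','t12');deck(t,.09);deck(t,.03);deck(t,-.03);scan(t,PL['D']);scan(t,(430,228),25,((.025,.035),))
```

```text
t 27.43 pos [ 0.463  -0.2341  0.1447] F [ 1.2 -0.8 -0.3] w 0.599 j1,j6 [-0.61 -2.25] turn -0.001
  to [ 0.4272 -0.3515  0.1   ] shift [  44.7 -114.8  -43.4]
  to [ 0.4272 -0.3515  0.004 ] shift [ 140.7 -114.7  -43.6]
nest 0.09 144 all [-0.0046  0.0874] neck [-0.0004  0.0873] top 0.0925 base 0.0777
nest 0.03 145 all [-0.0045  0.0307] neck [-0.0016  0.0309] top 0.0931 base 0.0774
nest -0.03 150 all [ 0.0037 -0.0308] neck [-0.0012 -0.0311] top 0.0932 base 0.0777
(430, 228) 0.025 486 [ 0.5467 -0.3322  0.03  ] [0.0603 0.0619 0.0099]
```

{"op": "play_rows", "data": {
  "plan": [
    [0,-55,-20,0,-0.2],
    [0,-115,-42,0,-0.2],
    [50,-115,-42,0,-0.2],
    [100,-115,-42,0,-0.2],
    [130,-115,-42,0,-0.2],
    [140,-115,-42,0,-0.2],
    [140,-115,-42,0,-0.2],
    [140,-115,-42,0,-0.2]
  ]
}}

```text
time: 28.48
tool_pos: [0.431, -0.3516, 0.0055]
tool_rot: [0.708, -0.024, 0.706, 0.022]
contact_force: [0.6, 0.2, -0.1]
gripper_width: 0.601
```

{"op": "play_rows", "data": {
  "plan": [
    [0,0,0,0,1],
    [0,0,0,0,1],
    [0,0,0,0,1],
    [0,0,0,0,1],
    [-60,0,0,0,1],
    [-120,0,0,0,1],
    [-150,0,0,0,1]
  ]
}}

```text
time: 29.35
tool_pos: [0.4308, -0.3515, 0.1576]
tool_rot: [0.708, -0.024, 0.705, 0.021]
contact_force: [0.5, -0.3, -2.6]
gripper_width: 0.34
```

Run:
```python
from h import *
go((*jig(-.0,-.089),.2),(*jig(-.0,-.089),.065))
```

```text
t 29.35 pos [ 0.4308 -0.3515  0.1576] F [ 0.5 -0.3 -2.6] w 0.34 j1,j6 [-0.82 -2.45] turn -0.002
  to [ 0.6016 -0.0919  0.2   ] shift [-42.8 248.  187.3]
  to [ 0.6016 -0.0919  0.065 ] shift [ 92.2 248.6 186.8]
```

{"op": "play_rows", "data": {
  "plan": [
    [-30,60,10,0,1],
    [-43,120,20,0,1],
    [-43,180,50,0,1],
    [-43,235,90,0,1],
    [-43,248,140,0,1],
    [-43,249,188,0,1],
    [0,249,188,0,1],
    [55,249,188,0,1]
  ]
}}

```text
time: 30.35
tool_pos: [0.6031, -0.0898, 0.0987]
tool_rot: [0.708, -0.023, 0.705, 0.023]
contact_force: [0.5, 1.1, -2.6]
gripper_width: 0.338
```

Run:
```python
from h import *
go((*jig(.001,-.089),.065))
```

```text
t 30.35 pos [ 0.6031 -0.0898  0.0987] F [ 0.5  1.1 -2.6] w 0.338 j1,j6 [-0.27 -1.91] turn -0.001
  to [ 0.6026 -0.0918  0.065 ] shift [33.7 -2.  -0.8]
```

{"op": "play_rows", "data": {
  "plan": [
    [12,-1,0,0,1],
    [24,-1,0,0,1],
    [30,-1,0,0,1],
    [33,-1,0,0,1],
    [34,-1,0,0,1],
    [34,-1,0,0,1],
    [34,-1,0,0,0.15],
    [34,-1,0,0,0.15]
  ]
}}

```text
time: 31.35
tool_pos: [0.6029, -0.0904, 0.0667]
tool_rot: [0.708, -0.023, 0.705, 0.023]
contact_force: [0.1, 5.5, 4.0]
gripper_width: 0.423
```

{"op": "play_rows", "data": {
  "plan": [
    [0,0,0,0,0.15],
    [-15,0,0,0,0.15],
    [-50,0,0,0,-0.2],
    [-110,0,0,0,-0.2],
    [-140,0,-60,0,-0.2],
    [-140,0,-100,0,-0.2],
    [-140,0,-140,0,-0.2]
  ]
}}

```text
time: 32.22
tool_pos: [0.461, -0.1006, 0.2069]
tool_rot: [0.708, -0.023, 0.705, 0.022]
contact_force: [-0.3, 0.7, 0.6]
gripper_width: 0.604
```

Run:
```python
from h import *
go((*jig(-.06,.165),.22),(*jig(0,.165),.18),(*jig(0,.165),.134))
t=grab('top','t13');[deck(t,y) for y in(.09,.03,-.03,-.09)];scan(t,(430,228),25,((.025,.035),));print(ang(t))
w=grab('wrist','w13');s=grab('side','s13')
cv2.imwrite('pics/m8.png',np.hstack([cv2.resize(t['img'][165:245,205:385,::-1],(540,240)),cv2.resize(s['img'][180:310,290:410,::-1],(222,240))]))
```

```text
t 32.23 pos [ 0.461  -0.1006  0.2069] F [-0.3  0.7  0.6] w 0.604 j1,j6 [-0.37 -2.01] turn -0.002
  to [0.5249 0.1576 0.22  ] shift [-13.4 253.5  80.3]
  to [0.5848 0.1615 0.18  ] shift [ 26.8 253.7 140.2]
  to [0.5848 0.1615 0.134 ] shift [ 72.8 253.8 140. ]
nest 0.09 146 all [-0.0033  0.0944] neck [0.0005 0.0871] top 0.0932 base 0.0785
nest 0.03 147 all [-0.0053  0.0307] neck [-0.0016  0.03  ] top 0.0928 base 0.0785
nest -0.03 144 all [-0.0006 -0.0308] neck [ 0.0011 -0.0311] top 0.093 base 0.079
nest -0.09 142 all [ 0.003  -0.0919] neck [-0.0004 -0.0895] top 0.0931 base 0.0783
(430, 228) 0.025 535 [ 0.5466 -0.3324  0.03  ] [0.0604 0.0614 0.01  ]
(array([-0.02217415, -0.00182913,  0.07662194]), 962)
```

View pics/m8.png

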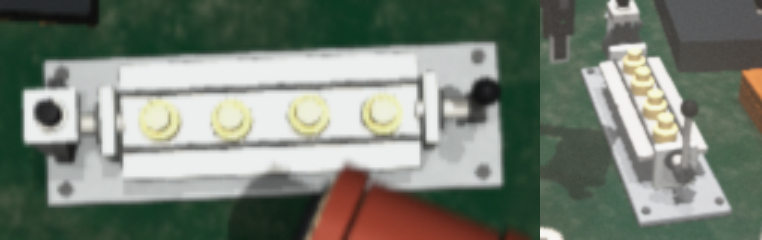

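{"op": "play_rows", "data": {
  "plan": [
    [-14,62,15,0,-0.2],
    [-14,124,30,0,-0.2],
    [-14,186,50,0,-0.2],
    [-14,254,80,0,-0.2],
    [-14,254,120,0,-0.2],
    [-14,254,140,0,-0.2],
    [10,254,140,0,-0.2],
    [27,254,140,0,-0.2]
  ]
}}

```text
time: 33.38
tool_pos: [0.586, 0.1629, 0.1767]
tool_rot: [0.707, -0.023, 0.707, 0.023]
contact_force: [0.2, 0.4, -0.2]
gripper_width: 0.599
```

Run:
```python
from h import *
go((.5846,.162,.134))
```

```text
t 33.38 pos [0.586  0.1629 0.1767] F [ 0.2  0.4 -0.2] w 0.599 j1,j6 [ 0.15 -1.49] turn -0.002
  to [0.5846 0.162  0.134 ] shift [42.7 -0.8 -1.5]
```

{"op": "play_rows", "data": {
  "plan": [
    [20,-1,-1,0,-0.2],
    [36,-1,-1,0,-0.2],
    [41,-1,-1,0,-0.2],
    [41,-1,-1,0,-0.2],
    [41,-1,-1,0,1],
    [41,-1,-1,0,1],
    [41,-1,-1,0,1],
    [41,-1,-1,0,1]
  ]
}}

```text
time: 34.38
tool_pos: [0.5849, 0.1621, 0.1376]
tool_rot: [0.707, -0.022, 0.706, 0.023]
contact_force: [-0.3, 3.5, 5.2]
gripper_width: 0.203
```

{"op": "play_rows", "data": {
  "plan": [
    [-10,0,0,0,1],
    [-20,0,0,0,1],
    [-30,0,0,0,1],
    [-45,0,0,0,1],
    [-75,0,0,0,1],
    [-85,0,0,0,1],
    [-85,0,0,0,1]
  ]
}}

```text
time: 35.25
tool_pos: [0.5847, 0.1614, 0.2225]
tool_rot: [0.707, -0.023, 0.706, 0.023]
contact_force: [-0.2, 0.6, -1.0]
gripper_width: 0.199
```

Run:
```python
from h import *
t=grab('top','t14');[deck(t,y) for y in(.09,.03,-.03,-.09)];scan(t,(430,228),25,((.025,.035),));print(ang(t))
go((.547,-.332,.22))
w=grab('wrist','w14');cv2.imwrite('pics/m9.png',w['img'][200:440,160:480,::-1])
```

```text
nest 0.09 145 all [-0.0041  0.0914] neck [0.0005 0.0871] top 0.093 base 0.078
nest 0.03 142 all [-0.0056  0.0306] neck [-0.0021  0.0308] top 0.0936 base 0.0782
nest -0.03 150 all [ 0.0021 -0.0277] neck [-0.0036 -0.0311] top 0.0939 base 0.0784
nest -0.09 146 all [-0.0029 -0.0958] neck [-0.0021 -0.0884] top 0.0932 base 0.0778
(430, 228) 0.025 531 [ 0.5466 -0.3321  0.03  ] [0.0603 0.0619 0.0099]
(array([-2.61101912e-02,  9.42832208e-05,  7.89558273e-02]), 942)
t 35.3 pos [0.584  0.1614 0.2212] F [ 0.8  0.4 -1.1] w 0.199 j1,j6 [ 0.15 -1.49] turn -0.002
  to [ 0.547 -0.332  0.22 ] shift [   1.3 -490.   -68.6]
```

View pics/m9.png

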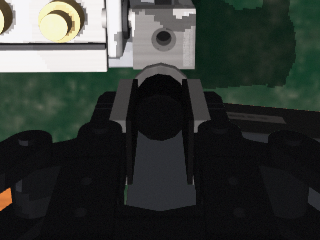

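{"op": "play_rows", "data": {
  "plan": [
    [0,-60,-5,0,1],
    [0,-122,-15,0,1],
    [0,-184,-25,0,1],
    [0,-246,-35,0,1],
    [0,-308,-45,0,1],
    [0,-370,-55,0,1],
    [0,-430,-62,0,1],
    [0,-490,-69,0,1]
  ]
}}

```text
time: 36.35
tool_pos: [0.5456, -0.3335, 0.2195]
tool_rot: [0.706, -0.022, 0.707, 0.023]
contact_force: [0.3, -0.5, -0.4]
gripper_width: 0.204
```

{"op": "play_rows", "data": {
  "plan": [
    [60,0,0,0,1],
    [110,0,0,0,1],
    [110,0,0,0,1],
    [110,0,0,0,1]
  ]
}}

```text
time: 36.85
tool_pos: [0.5474, -0.3322, 0.1126]
tool_rot: [0.707, -0.023, 0.706, 0.022]
contact_force: [0.2, -0.4, -0.0]
gripper_width: 0.201
```

Run:
```python
from h import *
go((.547,-.332,.0436))
w=grab('wrist','w15');cv2.imwrite('pics/m10.png',cv2.resize(w['img'][150:350,220:420,::-1],(600,600),interpolation=2))
s=grab('side','s15')
```

```text
t 36.85 pos [ 0.5474 -0.3322  0.1126] F [ 0.2 -0.4 -0. ] w 0.201 j1,j6 [-0.66 -2.3 ] turn -0.002
  to [ 0.547  -0.332   0.0436] shift [69.   0.3 -0.4]
```

View pics/m10.png

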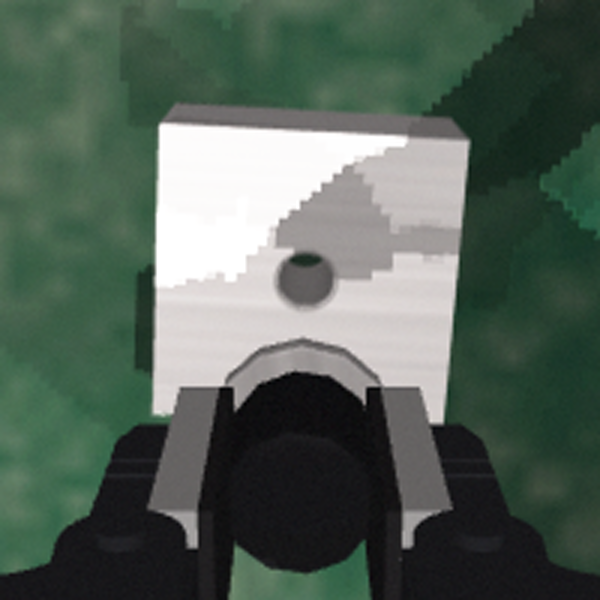

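Run:
```python
from h import *
f=load('w15');h=pt(f,321.3,242.8,.03);print(h,pt(f,220+170/3,150+280/3))
go((h[0]+.0008,h[1],.0436))
```

```text
[ 0.54730378 -0.33275595  0.03      ] [ 0.54945753 -0.35943609  0.02975599]
t 36.95 pos [ 0.5485 -0.3329  0.1148] F [ 0.5 -0.8 -0.2] w 0.198 j1,j6 [-0.66 -2.3 ] turn -0.001
  to [ 0.5481 -0.3328  0.0436] shift [71.2  0.4 -0.6]
```

{"op": "play_rows", "data": {
  "plan": [
    [25,0,0,0,1],
    [38,0,0,0,1],
    [44,0,0,0,1],
    [49,0,0,0,1],
    [54,0,0,0,1],
    [54,0,0,0,1]
  ]
}}

```text
time: 37.7
tool_pos: [0.5466, -0.3318, 0.0571]
tool_rot: [0.707, -0.023, 0.707, 0.023]
contact_force: [-0.2, -0.2, 0.2]
gripper_width: 0.202
```

Run:
```python
from h import *
go((.5481,-.3328,.0436))
```

```text
t 37.7 pos [ 0.5466 -0.3318  0.0571] F [-0.2 -0.2  0.2] w 0.202 j1,j6 [-0.66 -2.3 ] turn -0.002
  to [ 0.5481 -0.3328  0.0436] shift [13.5 -1.1  1.4]
```

{"op": "play_rows", "data": {
  "plan": [
    [5,0,1,0,1],
    [10,0,1,0,1],
    [13,0,1,0,1],
    [13,0,1,0,1],
    [13,0,1,0,0],
    [13,0,1,0,-0.2],
    [13,0,1,0,-0.2],
    [-20,0,1,0,-0.2]
  ]
}}

```text
time: 38.7
tool_pos: [0.5456, -0.3302, 0.0742]
tool_rot: [0.705, -0.021, 0.709, 0.024]
contact_force: [0.7, 0.6, -0.6]
gripper_width: 0.6
```

{"op": "play_rows", "data": {
  "plan": [
    [-50,0,0,0,-0.2],
    [-110,0,0,0,-0.2],
    [-150,0,20,0,1],
    [-150,0,60,0,1],
    [-150,0,110,0,1],
    [-150,0,110,0,1]
  ]
}}

```text
time: 39.45
tool_pos: [0.6595, -0.3238, 0.2257]
tool_rot: [0.706, -0.023, 0.707, 0.024]
contact_force: [-0.0, 0.7, -0.4]
gripper_width: 0.003
```

Run:
```python
from h import *
go((*jig(.05,-.165),.22),(*jig(.05,-.165),.138))
t=grab('top','t16');scan(t,(430,228),25,((.025,.033),(.05,.065)));[deck(t,y) for y in(.09,.03,-.03,-.09)]
s=grab('side','s16');cv2.imwrite('pics/m11.png',cv2.resize(s['img'][180:390,260:460,::-1],None,fx=2,fy=2))
```

```text
t 39.45 pos [ 0.6595 -0.3238  0.2257] F [-0.   0.7 -0.4] w 0.003 j1,j6 [-0.56 -2.2 ] turn 0.0
  to [ 0.6565 -0.1644  0.22  ] shift [  5.9 159.2   7.6]
  to [ 0.6565 -0.1644  0.138 ] shift [ 87.9 159.1   7.6]
nest 0.09 144 all [-0.0031  0.0874] neck [0.0006 0.0872] top 0.0921 base 0.0781
nest 0.03 146 all [-0.001   0.0315] neck [-0.0019  0.0309] top 0.0927 base 0.0773
nest -0.03 147 all [ 0.0031 -0.0308] neck [-0.0003 -0.0311] top 0.0936 base 0.0784
nest -0.09 143 all [ 0.0027 -0.0893] neck [-0.0023 -0.0884] top 0.0927 base 0.078
```

View pics/m11.png

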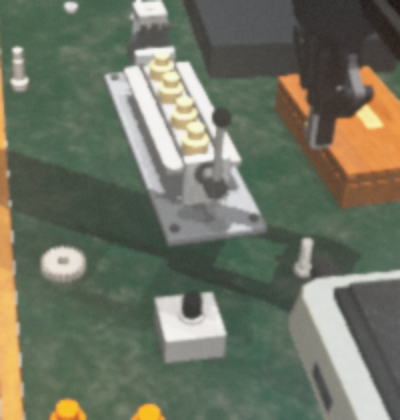

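{"op": "play_rows", "data": {
  "plan": [
    [0,60,3,0,1],
    [0,120,5,0,1],
    [0,159,8,0,1],
    [10,159,8,0,1],
    [50,159,8,0,1],
    [90,159,8,0,1],
    [90,159,0,0,1],
    [90,159,-5,0,1]
  ]
}}

```text
time: 40.55
tool_pos: [0.642, -0.1677, 0.1388]
tool_rot: [0.707, -0.023, 0.706, 0.022]
contact_force: [-0.5, -0.0, 0.8]
gripper_width: 0.005
```

Run:
```python
from h import *
go((*jig(.02,-.165),.136),(*jig(-.022,-.165),.128))
```

```text
t 40.55 pos [ 0.642  -0.1677  0.1388] F [-0.5 -0.   0.8] w 0.005 j1,j6 [-0.37 -2.  ] turn -0.003
  to [ 0.6265 -0.1664  0.136 ] shift [  2.8   2.2 -15.4]
  to [ 0.5846 -0.1692  0.128 ] shift [ 10.7   2.1 -57.4]
```

{"op": "play_rows", "data": {
  "plan": [
    [2,1,-10,0,1],
    [3,1,-15,0,1],
    [4,1,-18,0,1],
    [5,1,-22,0,1],
    [6,1,-26,0,1],
    [7,1,-30,0,1],
    [8,1,-34,0,1],
    [8,1,-37,0,1]
  ]
}}

```text
time: 41.55
tool_pos: [0.6047, -0.1677, 0.1286]
tool_rot: [0.706, -0.023, 0.707, 0.023]
contact_force: [2.9, -0.2, -0.2]
gripper_width: 0.0
```

{"op": "play_rows", "data": {
  "plan": [
    [0,1,-4,0,1],
    [1,1,-8,0,1],
    [2,1,-12,0,1],
    [2,1,-15,0,1],
    [3,1,-18,0,1],
    [3,1,-20,0,1],
    [3,1,-21,0,1]
  ]
}}

```text
time: 42.42
tool_pos: [0.5897, -0.1681, 0.1286]
tool_rot: [0.712, -0.023, 0.701, 0.022]
contact_force: [20.9, 0.8, -4.6]
gripper_width: 0.001
```

Run:
```python
from h import *
go((*jig(-.022,-.165),.128))
t=grab('top','t17');print(ang(t))
```

```text
t 42.42 pos [ 0.5897 -0.1681  0.1286] F [20.9  0.8 -4.6] w 0.001 j1,j6 [-0.4  -2.04] turn -0.002
  to [ 0.5846 -0.1692  0.128 ] shift [ 0.5 -0.8 -5.1]
(array([ 0.36274309,  0.02099569, -0.15214814]), 917)
```

```bash
cat >> h.py <<'E'
def ang2(f):
    P=cloud(f).reshape(-1,3);R=np.c_[[np.cos(PSI),np.sin(PSI)],[-np.sin(PSI),np.cos(PSI)]]
    q=(P[:,:2]-C)@R;a=[]
    for lo,hi in((-.042,-.027),(.027,.042)):
        m=(q[:,0]>lo)&(q[:,0]<hi)&(abs(q[:,1])<.1)&(P[:,2]>.03)&(P[:,2]<.1);a.append((np.median(q[m,0]),np.median(P[m,2]),m.sum()))
    print('strips',np.round(a,4),'angle',np.arctan2(a[1][1]-a[0][1],a[1][0]-a[0][0]).round(3))
E
python3 - <<'E'
from h import *
for n in('t16','t17'): ang2(load(n))
t=grab('top','t18');s=grab('side','s18')
cv2.imwrite('pics/m12.png',np.hstack([cv2.resize(t['img'][165:245,205:385,::-1],(540,240)),cv2.resize(s['img'][180:310,290:410,::-1],(222,240))]))
E
```

```text
strips [[-3.45e-02  5.92e-02  5.25e+02]
 [ 3.47e-02  5.97e-02  5.06e+02]] angle 0.007
strips [[-3.32e-02  4.29e-02  4.16e+02]
 [ 3.44e-02  7.52e-02  5.61e+02]] angle 0.445
```

View pics/m12.png

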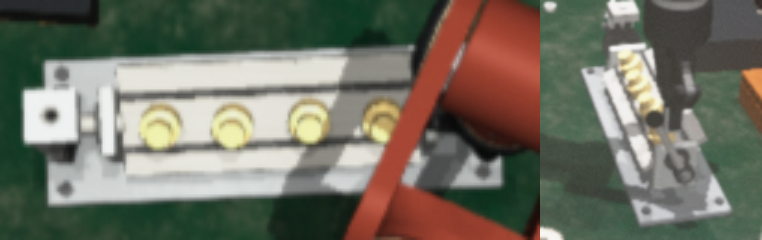

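{"op": "play_rows", "data": {
  "plan": [
    [0,0,15,0,1],
    [0,0,35,0,1],
    [-60,0,35,0,1],
    [-90,-50,20,0,0],
    [-90,-110,-10,0,-0.2],
    [-90,-164,-35,0,-0.2],
    [-90,-164,-35,0,-0.2],
    [-90,-164,-35,0,-0.2]
  ]
}}

```text
time: 43.58
tool_pos: [0.5593, -0.3336, 0.2155]
tool_rot: [0.706, -0.022, 0.707, 0.023]
contact_force: [-0.7, 0.2, -0.8]
gripper_width: 0.602
```

Run:
```python
from h import *
go((.5478,-.3325,.1),(.5478,-.3325,.04))
t=grab('top','t19');ang2(t);scan(t,(430,228),25,((.025,.033),(.05,.065)))
w=grab('wrist','w19');cv2.imwrite('pics/m13.png',w['img'][60:420,120:600,::-1])
```

```text
t 43.58 pos [ 0.5593 -0.3336  0.2155] F [-0.7  0.2 -0.8] w 0.602 j1,j6 [-0.65 -2.29] turn -0.003
  to [ 0.5478 -0.3325  0.1   ] shift [115.5   1.6 -11.1]
  to [ 0.5478 -0.3325  0.04  ] shift [175.5   1.5 -11. ]
strips [[-3.33e-02  4.31e-02  4.48e+02]
 [ 3.46e-02  7.50e-02  5.75e+02]] angle 0.439
(430, 228) 0.025 110 [ 0.5504 -0.333   0.029 ] [0.0525 0.06   0.0078]
(430, 228) 0.05 8 [ 0.5435 -0.3368  0.0559] [0.0096 0.0065 0.0078]
```

View pics/m13.png

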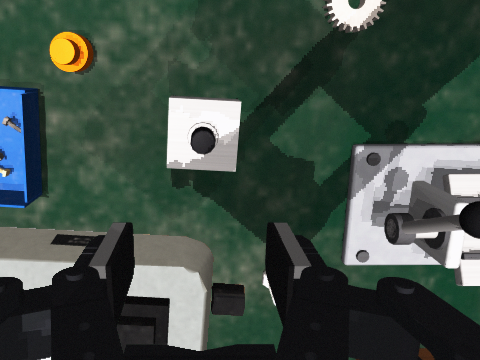

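Run:
```python
from h import *
f=load('w19');print(pt(f,323.3,194.7,.03))
```

```text
[ 0.54698005 -0.33205274  0.03      ]
```

{"op": "play_rows", "data": {
  "plan": [
    [60,1,-10,0,-0.2],
    [115,1,-11,0,-0.2],
    [115,1,-11,0,-0.2],
    [115,1,-11,0,-0.2]
  ]
}}

```text
time: 44.18
tool_pos: [0.5504, -0.3336, 0.1036]
tool_rot: [0.707, -0.024, 0.706, 0.023]
contact_force: [-0.3, -0.7, 0.5]
gripper_width: 0.597
```

Run:
```python
from h import *
go((.5478,-.3325,.041))
```

```text
t 44.17 pos [ 0.5504 -0.3336  0.1036] F [-0.3 -0.7  0.5] w 0.597 j1,j6 [-0.66 -2.3 ] turn -0.0
  to [ 0.5478 -0.3325  0.041 ] shift [62.6  1.4 -2.6]
```

{"op": "play_rows", "data": {
  "plan": [
    [30,1,-2,0,-0.2],
    [55,1,-2,0,-0.2],
    [61,1,-2,0,-0.2],
    [61,1,-2,0,-0.2],
    [61,1,-2,0,1],
    [61,1,-2,0,1],
    [61,1,-2,0,1],
    [61,1,-2,0,1]
  ]
}}

```text
time: 45.18
tool_pos: [0.5477, -0.333, 0.0423]
tool_rot: [0.707, -0.023, 0.706, 0.023]
contact_force: [-1.8, 3.5, 6.8]
gripper_width: 0.202
```

{"op": "play_rows", "data": {
  "plan": [
    [-15,0,0,0,1],
    [-30,0,0,0,1],
    [-60,0,0,0,1],
    [-120,0,0,0,1],
    [-180,0,0,0,1],
    [-180,0,0,0,1],
    [-180,0,0,0,1]
  ]
}}

```text
time: 46.05
tool_pos: [0.5467, -0.3329, 0.2211]
tool_rot: [0.707, -0.023, 0.706, 0.022]
contact_force: [0.6, -0.3, -0.6]
gripper_width: 0.2
```

Run:
```python
from h import *
go((.5846,.162,.22),(*jig(-.06,.1),.22))
```

```text
t 46.05 pos [ 0.5467 -0.3329  0.2211] F [ 0.6 -0.3 -0.6] w 0.2 j1,j6 [-0.66 -2.3 ] turn -0.002
  to [0.5846 0.162  0.22  ] shift [  0.7 491.5  69.5]
  to [0.5292 0.0927 0.22  ] shift [  0.8 425.9   9.8]
```

{"op": "play_rows", "data": {
  "plan": [
    [0,62,5,0,1],
    [0,124,15,0,1],
    [0,186,25,0,1],
    [0,248,35,0,1],
    [0,310,45,0,1],
    [0,372,55,0,1],
    [0,434,65,0,1],
    [0,491,70,0,1]
  ]
}}

```text
time: 47.05
tool_pos: [0.5838, 0.1635, 0.2176]
tool_rot: [0.705, -0.023, 0.708, 0.023]
contact_force: [0.7, 0.2, -2.2]
gripper_width: 0.204
```

{"op": "play_rows", "data": {
  "plan": [
    [10,0,0,0,1],
    [36,0,0,0,1],
    [36,0,0,0,1],
    [36,0,0,0,1]
  ]
}}

```text
time: 47.55
tool_pos: [0.5849, 0.1607, 0.1838]
tool_rot: [0.706, -0.022, 0.707, 0.022]
contact_force: [-0.1, -0.1, -0.1]
gripper_width: 0.204
```

Run:
```python
from h import *
go((.5846,.162,.1363))
t=grab('top','t20');ang2(t)
```

```text
t 47.55 pos [0.5849 0.1607 0.1838] F [-0.1 -0.1 -0.1] w 0.204 j1,j6 [ 0.15 -1.49] turn -0.003
  to [0.5846 0.162  0.1363] shift [47.5  1.4 -0.2]
strips [[-3.32e-02  4.27e-02  4.49e+02]
 [ 3.45e-02  7.54e-02  5.66e+02]] angle 0.45
```

{"op": "play_rows", "data": {
  "plan": [
    [15,1,0,0,1],
    [25,1,0,0,1],
    [31,1,0,0,1],
    [36,1,0,0,1],
    [41,1,0,0,1],
    [45,1,0,0,1],
    [48,1,0,0,1],
    [48,1,0,0,1]
  ]
}}

```text
time: 48.6
tool_pos: [0.5853, 0.1627, 0.1365]
tool_rot: [0.707, -0.023, 0.707, 0.023]
contact_force: [0.6, 0.5, -0.6]
gripper_width: 0.203
```

Run:
```python
from h import *
go((.5846,.162,.1363))
```

```text
t 48.6 pos [0.5853 0.1627 0.1365] F [ 0.6  0.5 -0.6] w 0.203 j1,j6 [ 0.15 -1.49] turn -0.002
  to [0.5846 0.162  0.1363] shift [ 0.2 -0.6 -0.7]
```

Free of force at the home height. Press slightly, release and withdraw.

{"op": "play_rows", "data": {
  "plan": [
    [1,0,0,0,1],
    [2,0,0,0,1],
    [2,0,0,0,0],
    [2,0,0,0,-0.2],
    [0,0,0,0,-0.2],
    [-40,0,0,0,-0.2],
    [-90,0,-60,0,-0.2],
    [-90,0,-120,0,-0.2]
  ]
}}

```text
time: 49.6
tool_pos: [0.4765, 0.1557, 0.2288]
tool_rot: [0.709, -0.022, 0.705, 0.023]
contact_force: [0.5, 0.3, 0.7]
gripper_width: 0.602
```

{"op": "play_rows", "data": {
  "plan": [
    [-20,40,-20,0,-0.2],
    [-20,90,-40,0,-0.2],
    [-20,140,-50,0,-0.2],
    [-20,140,-50,0,-0.2]
  ]
}}

```text
time: 50.1
tool_pos: [0.4152, 0.2945, 0.245]
tool_rot: [0.707, -0.024, 0.707, 0.025]
contact_force: [0.0, -0.2, 0.2]
gripper_width: 0.602
```

Run:
```python
from h import *
go()
t=grab('top','t21');s=grab('side','s21');ang2(t)
scan(t,(223,203),16,((.118,.135),(.140,.16),))
# plug tops along deck normal in tilted deck frame
a=.45;P=cloud(t).reshape(-1,3);R=np.c_[[np.cos(PSI),np.sin(PSI)],[-np.sin(PSI),np.cos(PSI)]]
q=(P[:,:2]-C)@R;x=q[:,0]*np.cos(a)+(P[:,2]-.06)*np.sin(a);z=-q[:,0]*np.sin(a)+(P[:,2]-.06)*np.cos(a)
for y in(.09,.03,-.03,-.09):
    m=(abs(q[:,1]-y)<.025)&(abs(x)<.03)&(z>.028)&(z<.05);print(y,m.sum(),'top height',np.median(z[m]).round(4),'x,y',np.median(x[m]).round(4),np.median(q[m,1]).round(4))
cv2.imwrite('pics/m14.png',np.hstack([cv2.resize(t['img'][165:245,205:385,::-1],(540,240)),cv2.resize(s['img'][180:310,290:410,::-1],(222,240))]))
```

```text
t 50.1 pos [0.4152 0.2945 0.245 ] F [ 0.  -0.2  0.2] w 0.602 j1,j6 [ 0.47 -1.17] turn 0.003
strips [[-3.32e-02  4.26e-02  4.47e+02]
 [ 3.45e-02  7.55e-02  5.58e+02]] angle 0.452
(223, 203) 0.118 236 [0.5862 0.1617 0.1258] [0.0406 0.0407 0.0153]
(223, 203) 0.14 64 [0.5858 0.1608 0.1485] [0.0195 0.0184 0.0165]
0.09 56 top height 0.0327 x,y 0.0 0.0876
0.03 52 top height 0.0319 x,y -0.0016 0.0305
-0.03 53 top height 0.0321 x,y 0.0006 -0.0316
-0.09 53 top height 0.0328 x,y -0.002 -0.09
```

View pics/m14.png

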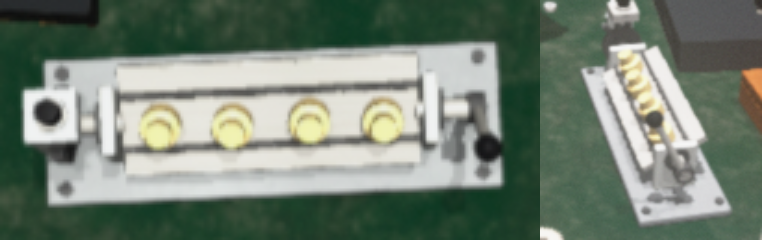

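Run:
```python
from h import *
P=cloud(load('t21')).reshape(-1,3);m=(np.hypot(P[:,0]-.5856,P[:,1]-.1618)<.008)&(P[:,2]>.13);print(np.percentile(P[m,2],[10,50,90]))
P=cloud(load('t13')).reshape(-1,3);m=(np.hypot(P[:,0]-.5856,P[:,1]-.1618)<.008)&(P[:,2]>.13);print(np.percentile(P[m,2],[10,50,90]))
if True: print(manip.job_done())
```

```text
[0.1457826  0.1487904  0.15320072]
[0.14549542 0.14927315 0.15191884]
the job is handed in; nothing more can be done
None
```

The job is done and handed in at about 50 s on the robot's clock. All four brass plugs stand on the deck, one to a nest, and the cradle is locked at its tilted stop.

I swung the cradle level and locked it with the pin, loaded the plugs, then drew the pin into its rest. Then I tilted the cradle to its front-down stop and dropped the pin in again.

**Last checks:**
- **Cradle:** the top camera puts it at 0.452 rad, against 0.45 at the stop.
- **Locking pin:** its grip top stands at 0.149 m, against 0.150 m fully home and about 0.160 m if not. It read the same when locked level.
- **Plugs:** their tops are 32–33 mm above the deck along its normal, against 34 mm. Each is centred within about 3 mm of its nest, so each should be holding its sensing pin down. I could not read the sensing pins directly.

**Problems and disagreements:**
- On the first push at the lever the fingertips rode up on the knob, pressing at about 19 N. I backed off and pushed again lower.
- The fingertip contact point at the tilted stop read about 5 mm short of what I expected. I went by the camera's deck angle and the roughly 21 N push, which both showed the stop.

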